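# Set the spice mill's grind dial and cap it

## Task

Set the demonstration spice mill to a medium grind: turn the dial on its top clockwise until it gently meets its stop, without forcing it, then turn it back exactly four clicks. Then put the wooden dust cap over the dial so that it sits flat on the mill's top plate, let go, and leave the other wares on the table where they are.

Things in the scene. Friction and masses are not known exactly. Their poses are not given: they have to be found in the camera images.
- mill: Fixed wooden box mill, 124 mm square at its foot, with a flat aluminium top plate 120 mm square whose upper face is 120 mm above the table. Origin: centre of its underside; z up. A small crank sticks out up to 104 mm from the centre on its +x side, all of it below the top plate. Collar, dial and seated cap are concentric with the mill's z axis.
- dial_grip (a point): Point on the dial's turning axis, 152 mm above the table, to grip at; it turns with the dial. The dial: a dark disc 48 mm across (upper face 136 mm above the table) with an upright black bar grip, 46 mm long along this point's x axis, 14 mm thick along its y axis, up to 168 mm above the table; z up. It turns about z only. Clicks and stop: see dial_mark.
- dial_mark (a point): White line on the bar grip's top, towards its -x end, 14 mm off the axis. The dial starts 2 to 4 clicks from a hard stop that lies clockwise (seen from above) at an unknown angle, new each time. A click every 20 degrees; the stop is click 0, and 8 follow it anticlockwise. Leaving a click takes about 0.25 N m; let go between two, the dial snaps into the nearer. At the stop torque just rises.
- collar_rim (a point): Point 30 mm from the axis on the steel collar under the dial: a knurled ring 68 mm across, 8 mm high (upper face 128 mm above the table), held by friction. It must stay put: pressing the dial against its stop with more than about 0.8 N m slips it and spoils the setting; 0.45 N m is enough to know the stop. Its angle says nothing of where the stop is.
- burr_gap (a joint): Gap between the burrs inside the mill in m: 0 with the dial at its stop, growing 0.02 mm per radian that the dial is turned back anticlockwise, thus 0.007 mm a click (four clicks: 0.028 mm). Cannot be seen, and far too fine for the reading, which is good to about 0.3 mm.
- cap: Loose wooden dust cap, a cup standing mouth down, 0.1 to 0.25 kg: outer diameter 88 mm, inner 76 mm, 56 mm deep inside, flat top 62 mm above its rim, with a knob on the top's centre 24 mm in diameter and 26 mm high (88 mm over all). Origin: centre of its open underside; z up. It goes over dial and collar and rests with its rim on the mill's top plate.
- cap_knob (a point): Point in the cap's knob on its axis, 75 mm above the cap's rim, to grip it by.
- flower_candle: Bystander: candle in a cream cup with a wax rose, 72 mm across, about 75 mm high. Origin: centre of its underside.
- mug: Bystander: pottery mug, 76 mm across, 85 mm high, handle at +y. Origin: centre of its underside.
- spice_jar: Bystander: amber jar with a wooden lid, 52 mm across, 85 mm high. Origin: centre of its underside.
Not all that is in view belongs to the job. What is shaped like the cap but green or yellow is not meant.

How it is judged:
By the outcome, as a careful person would: the job done as asked, in the order asked, and still so for the second after the job is handed in, with the robot touching nothing.
It also fails if it takes over 72 s, if anything falls off the work surface, if the arm or the gripper's body presses on something with over 40 N, if the wrist force passes 120 N, or if a joint passes its speed limit or range.

## Robot

A 6-joint arm with a two-finger parallel gripper is mounted at the origin on the work surface. World frame = base frame: x ahead of the robot, y to its left, z up, the work surface at z = 0. Lengths are in m, angles in rad, forces in N, time in s.
With the tool pointing down it reaches from about 0.325 to 0.9 m from the base axis. Payload 6.1 kg.
Tool frame: the origin (TCP) lies midway between the tips of the shut fingers; the grasp point (between the pads) lies 19 mm behind it; x points along the fingers, y is the direction in which the jaws open and shut, and the axes are right-handed (so a half turn about x gives the same grasp; the last joint's range is limited). The gripper opens to 85 mm and grips with 20 to 120 N. Pads are 22 mm wide; open, the fingers measure 114 mm over their backs; the gripper's body (76 mm by 85 mm) begins 54 mm behind the grasp point. The pads swing forward as they close: fully open they stand 13 mm farther back than shut.
Start: joints at [1.128, 0.22, 1.526, -0, 1.395, -0.126], TCP at [0.195, 0.594, 0.231] pointing down, gripper open.
Joint ranges: [-2.98, 2.98], [-0.91, 2.08], [0.09, 2.57], [-1.24, 4.39], [0.2, 2.65], [-2.68, 2.68]. Speed limits (rad/s): [2.57, 2.57, 3.01, 3.14, 3.14, 3.14].

## Interface

Orientations are given as [roll, pitch, yaw] about the fixed x, y, z axes, in that order (R = Rz(yaw) Ry(pitch) Rx(roll)).
In Python, from plant import movep, move_l, set_joints, gripper_to, hold, inverse_kinematics, observe, get_image, get_calibration, Unreachable, job_done gives the robot as it stands. Calls block until the motion is done:
- movep(position, orientation): joint-space move of the TCP to a pose.
- move_l(position, feed=0.15, rotation=None, max_force=None): straight line of the TCP; rotation=None keeps the orientation; feed is the mean speed in m/s. With max_force (N) it stops when the force on the tool has changed by that much, and returns True; else False.
- set_joints(angles): joint-space move.
- gripper_to(opening, f_grip=None): finger opening in m; f_grip is the grip in N (None keeps the last); returns when the fingers have stopped.
- hold(seconds).
- inverse_kinematics(position, orientation): joint angles nearest the present ones, or None.
- observe(): the state.
- get_image(name): name is "side" or "top"; returns (picture, depth): 384x512x3 uint8, red, green, blue; 384x512 float32, m along the optical axis (not along the pixel's ray), 0 where there is no reading.
- get_calibration(name): a dict with "intrinsics" (3x3 intrinsics, pixels), "world_from_camera" (4x4, takes a point from camera to world coordinates). Camera axes: x right, y down, z forward; pixel columns grow to the right and rows downward; lengths in m; the calibration is good to about 2 mm. A picture is of the moment at which its call begins. get_calibration takes no time and is no camera call.
A pose or a line that the arm cannot do raises Unreachable and nothing moves.
- job_done(): hands the job in, once; it reports no verdict.
The state is a dict: "time_s": time; "q": joint angles; "joint_velocities": joint speeds; "joint_torque": joint torques, N m; "eef_pos": TCP position; "tcp_rot": TCP orientation; "ft_force": force on the tool from outside, world axes, zero at the start; "torque": the same for the moment, N m; "opening": finger opening in m.
Only numpy, scipy, OpenCV 4.12 (cv2) and the standard library are available. Lean on these libraries where they do the work, as an engineer would, in place of code of your own. Each camera call takes 0.05 s, during which the arm holds its last target.

## Working session

There is one attempt and no reset: what is moved stays moved. The work goes in short steps, each a Python script; the robot and the scene stay as the last script left them, time stands still between calls to the robot, and variables do not carry over. Pictures are saved under pics/ and viewed, and the job is handed in when it is done.

```bash
ls; mkdir -p pics; python3 - <<'E'
from plant import *
import cv2
print(observe())
for n in("side","top"):
    im,d=get_image(n); cv2.imwrite(f"pics/{n}0.png",im[:,:,::-1]); 
    import numpy as np
    np.save(f"pics/{n}0d.npy",d); c=get_calibration(n); print(c)
E
```

```text
pics
{'time_s': 0.0, 'q': array([ 1.12788106e+00,  2.21207617e-01,  1.52764177e+00, -1.35417081e-05,
        1.39470378e+00, -1.26082257e-01]), 'joint_velocities': array([ 3.18060625e-04, -2.59980319e-03,  4.43077579e-05,  1.30363779e-03,
       -1.85772166e-03,  3.19976154e-04]), 'joint_torque': array([-2.07716112e-03, -4.96897209e+01, -3.89390588e+01, -4.18329055e-04,
        1.10112215e-02,  1.33918110e-05]), 'eef_pos': array([0.19445396, 0.59332845, 0.23019449]), 'tcp_rot': array([-1.69008066,  1.56883577, -2.00691129]), 'ft_force': array([ 0.9967957 , -0.35595411,  0.32820306]), 'torque': array([ 0.08311898,  0.01992811, -0.00074601]), 'opening': 0.0853824890440789}
{'intrinsics': array([[354.45536523,   0.        , 261.98817867],
       [  0.        , 354.45536523, 196.201464  ],
       [  0.        ,   0.        ,   1.        ]]), 'world_from_camera': array([[ 0.70025964, -0.42839557,  0.57106363,  0.08700512],
       [-0.71388526, -0.42253074,  0.55842242, -0.44047347],
       [ 0.00206624, -0.7987146 , -0.60170651,  0.61234783],
       [ 0.        ,  0.        ,  0.        ,  1.        ]])}
{'intrinsics': array([[390.78881133,   0.        , 254.09340378],
       [  0.        , 390.78881133, 194.790452  ],
       [  0.        ,   0.        ,   1.        ]]), 'world_from_camera': array([[-0.00718041, -0.99335796,  0.11484074,  0.45109068],
       [-0.99973702,  0.00462996, -0.02245992, -0.00132525],
       [ 0.02177904, -0.11497181, -0.99312998,  0.9714273 ],
       [ 0.        ,  0.        ,  0.        ,  1.        ]])}
```

View pics/side0.png

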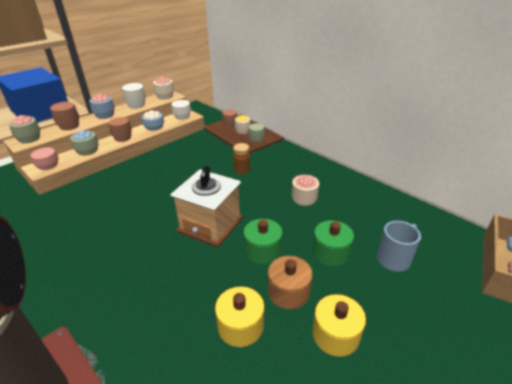

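View pics/top0.png

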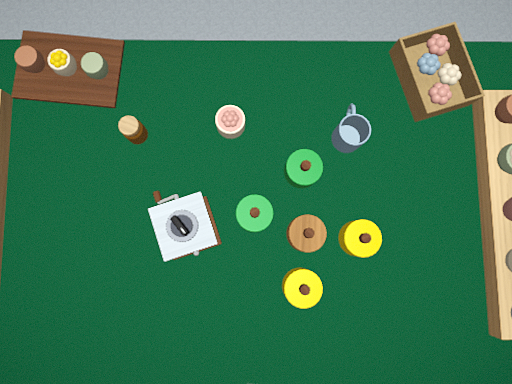

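```bash
python3 - <<'E'
import cv2
im=cv2.imread("pics/top0.png")
cv2.imwrite("pics/m.png",cv2.resize(im[180:272,138:228],None,fx=6.5,fy=6.5,interpolation=cv2.INTER_CUBIC))
cv2.imwrite("pics/c.png",cv2.resize(im[140:315,230:390],None,fx=3.4,fy=3.4,interpolation=cv2.INTER_CUBIC))
E
```

```text
(no output)
```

View pics/m.png

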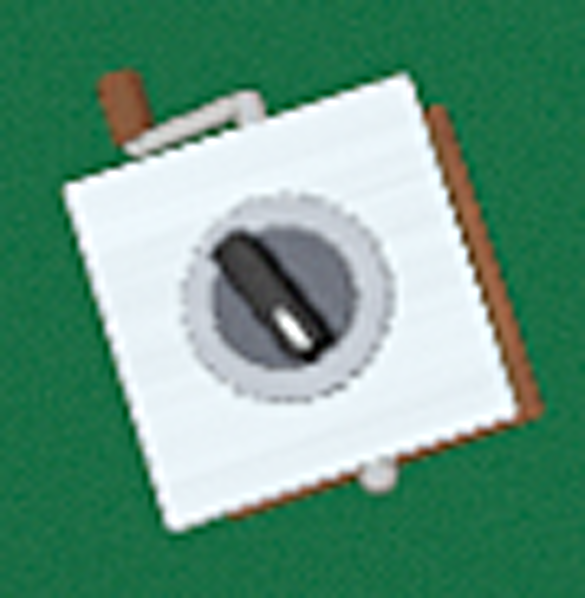

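View pics/c.png

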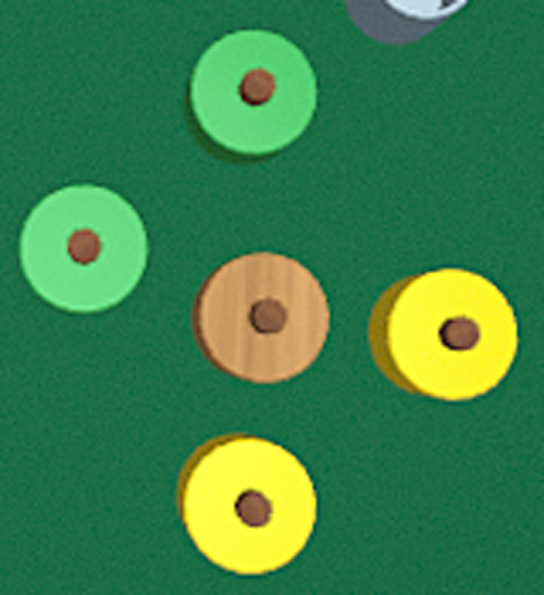

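```bash
cat > h.py <<'E'
import numpy as np
from plant import *
def ray(n,u,v,z):
    c=get_calibration(n);K=c["intrinsics"];T=c["world_from_camera"]
    d=T[:3,:3]@np.linalg.solve(K,[u,v,1.]);o=T[:3,3]
    return o+d*(z-o[2])/d[2]
def proj(n,p):
    c=get_calibration(n);K=c["intrinsics"];T=c["world_from_camera"]
    q=K@(T[:3,:3].T@(np.asarray(p)-T[:3,3]));return q[:2]/q[2]
def pt(n,d,u,v):
    c=get_calibration(n);K=c["intrinsics"];T=c["world_from_camera"]
    return T[:3,:3]@(np.linalg.solve(K,[u,v,1.])*d[int(round(v)),int(round(u))])+T[:3,3]
E
python3 - <<'E'
from h import *
np.set_printoptions(precision=4,suppress=True)
d=np.load("pics/top0d.npy")
g=lambda u,v:(138+(u+.5)/6.5-.5,180+(v+.5)/6.5-.5)
k=lambda u,v:(230+(u+.5)/3.4-.5,140+(v+.5)/3.4-.5)
C=np.array([ray("top",*g(*p),.12) for p in((67,185),(405,75),(518,415),(172,530))])
print("plate",C,C.mean(0),[np.linalg.norm(C[i]-C[i-1]) for i in range(4)])
print("collar",ray("top",*g(290,298),.128),"disc",ray("top",*g(285,297),.136))
a,b,m=[ray("top",*g(*p),.168) for p in((228,245),(318,350),(293,328))]
print("bar",a,b,m,(a+b)/2,np.linalg.norm(a-b), "axis dir yaw",np.degrees(np.arctan2(*(a-b)[:2][::-1])))
print("depths plate",pt("top",d,*g(130,230)),pt("top",d,*g(450,380)),"bartop",pt("top",d,*g(265,285)))
print("cap top",ray("top",*k(264,316),.062),"knob",ray("top",*k(268,316),.088),pt("top",d,*k(268,316)),pt("top",d,*k(230,330)))
for n,p in(("gR",(85,246)),("y1",(459,334)),("y2",(253,508)),("g2",(258,87))): print(n,ray("top",*k(*p),.088))
# side check
sd=np.load("pics/side0d.npy")
print("side proj millcentre top",proj("side",C.mean(0)),"knob",proj("side",ray("top",*k(268,316),.088)))
E
python3 - <<'E'
import cv2
im=cv2.imread("pics/side0.png")
a=cv2.resize(im[155:245,165:255],None,fx=6.5,fy=6.5,interpolation=cv2.INTER_CUBIC)
b=cv2.resize(im[245:315,255:325],None,fx=6.5,fy=6.5,interpolation=cv2.INTER_CUBIC)
cv2.imwrite("pics/sm.png",a);cv2.imwrite("pics/sc.png",b)
E
```

```text
plate [[0.5217 0.2104 0.12  ]
 [0.5582 0.0981 0.12  ]
 [0.4443 0.0597 0.12  ]
 [0.4075 0.1733 0.12  ]] [0.4829 0.1354 0.12  ] [np.float64(0.12002868866138576), np.float64(0.11811816149044616), np.float64(0.12024222826108903), np.float64(0.11941536040360735)]
collar [0.4832 0.1343 0.128 ] disc [0.4832 0.1347 0.136 ]
bar [0.4984 0.1476 0.168 ] [0.4653 0.1189 0.168 ] [0.4723 0.1268 0.168 ] [0.4819 0.1333 0.168 ] 0.04379171229821033 axis dir yaw 40.88096821150442
depths plate [0.5064 0.189  0.1207] [0.4559 0.0819 0.1238] bartop [0.4858 0.1358 0.1681]
cap top [ 0.4672 -0.1449  0.062 ] knob [ 0.4668 -0.1435  0.088 ] [ 0.4667 -0.1432  0.09  ] [ 0.4579 -0.1216  0.0605]
gR [ 0.514  -0.0223  0.088 ]
y1 [ 0.454  -0.2707  0.088 ]
y2 [ 0.342  -0.1308  0.088 ]
g2 [ 0.6212 -0.1403  0.088 ]
side proj millcentre top [205.3407 187.9424] knob [288.8106 262.5194]
```

View pics/sm.png

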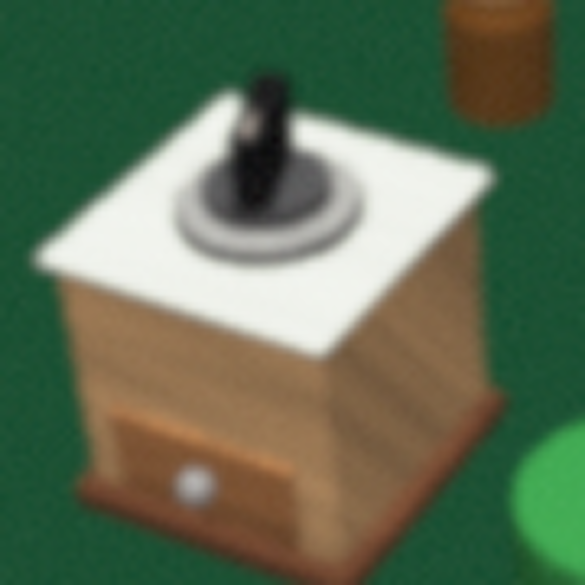

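View pics/sc.png

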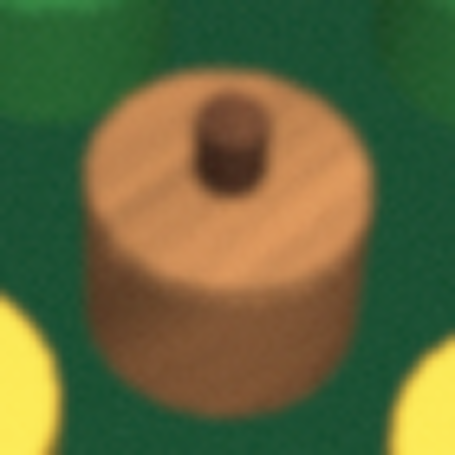

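```bash
cat >> h.py <<'E'
from scipy.spatial.transform import Rotation as Ro
def down(psi): return [0,np.pi/2,np.radians(psi)]
def psi_now(s=None):
    s=s or observe(); R=Ro.from_euler('xyz',s["tcp_rot"]).as_matrix()
    return np.degrees(np.arctan2(-R[0,1],R[1,1]))
def rp(s=None):
    s=s or observe(); print("t %.2f pos"%s["time_s"],s["eef_pos"].round(4),"psi %.2f"%psi_now(s),"F",s["ft_force"].round(2),"M",s["torque"].round(3),"op %.4f"%s["opening"],"q",s["q"].round(2))
np.set_printoptions(suppress=True)
E
python3 - <<'E'
from h import *
rp()
for p in (-60,-40,0,41,80,121,-180,-139,-220,-100):
    for P in((.483,.1347,.14),(.4667,-.1435,.06)):
        q=inverse_kinematics(P,down(p)); print(p,None if q is None else np.round(q,2))
E
```

```text
t 0.10 pos [0.1945 0.5934 0.2303] psi -18.15 F [ 0.67 -0.85  0.02] M [-0.062 -0.001 -0.024] op 0.0855 q [ 1.13  0.22  1.53 -0.    1.39 -0.13]
-60 [ 0.11  0.01  1.93 -0.    1.2  -0.41]
-60 [-0.46  0.1   2.02 -0.    1.03 -0.98]
-40 [ 0.11  0.01  1.93 -0.    1.2  -0.76]
-40 [-0.46  0.1   2.02 -0.    1.03 -1.33]
0 [ 0.11  0.01  1.93 -0.    1.2  -1.46]
0 [-0.46  0.1   2.02  0.    1.03 -2.03]
41 [ 0.11  0.01  1.93  0.    1.2  -2.17]
41 None
80 None
80 None
121 None
121 [-0.46  0.1   2.02  0.    1.03  2.14]
-180 [0.11 0.01 1.93 0.   1.2  1.69]
-180 [-0.46  0.1   2.02 -0.    1.03  1.11]
-139 [ 0.11  0.01  1.93 -0.    1.2   0.97]
-139 [-0.46  0.1   2.02 -0.    1.03  0.4 ]
-220 [0.11 0.01 1.93 0.   1.2  2.38]
-220 [-0.46  0.1   2.02  0.    1.03  1.81]
-100 [ 0.11  0.01  1.93 -0.    1.2   0.29]
-100 [-0.46  0.1   2.02 -0.    1.03 -0.29]
```

```bash
python3 - <<'E'
from h import *
gripper_to(0.045,30)
movep([.483,.1347,.23],down(-139.1)); rp()
move_l([.483,.1347,.141],feed=.1,max_force=8); rp()
gripper_to(0.0,30); rp(); hold(.2); rp()
im,d=get_image("side")
import cv2
cv2.imwrite("pics/s1.png",cv2.resize(im[100:250,120:300,::-1],None,fx=4,fy=4,interpolation=2))
E
```

```text
t 2.53 pos [0.483  0.1354 0.2301] psi -139.01 F [ 0.38  0.92 -0.15] M [-0.036  0.001 -0.003] op 0.0452 q [ 0.12 -0.08  1.84  0.    1.38  0.97]
t 3.58 pos [0.4836 0.1348 0.1417] psi -139.10 F [ 0.36  0.6  -0.41] M [-0.015 -0.009  0.033] op 0.0452 q [0.11 0.01 1.93 0.   1.2  0.97]
t 3.95 pos [0.4828 0.1355 0.1419] psi -139.11 F [-3.37  2.89  6.06] M [ 0.501  0.624 -0.123] op 0.0134 q [0.12 0.01 1.93 0.   1.2  0.97]
t 4.15 pos [0.4828 0.1355 0.1419] psi -139.10 F [-4.28  3.45  5.45] M [ 0.495  0.675 -0.136] op 0.0131 q [0.12 0.01 1.93 0.   1.2  0.97]
```

View pics/s1.png

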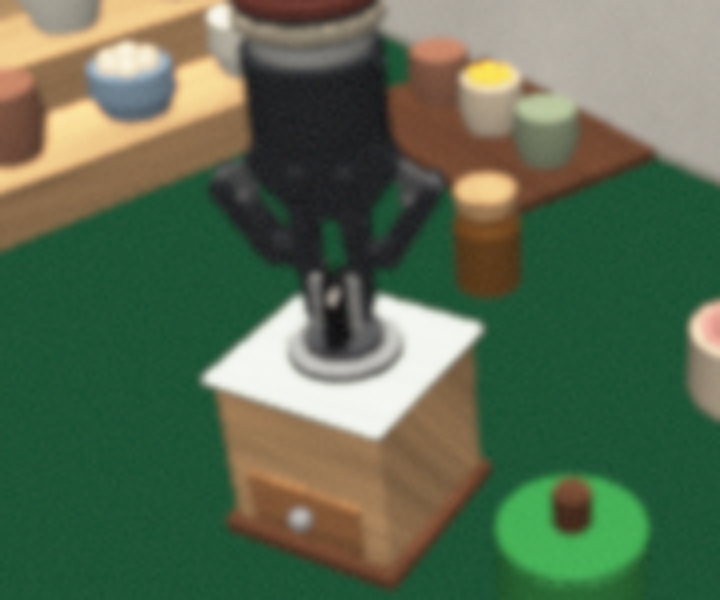

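```bash
python3 - <<'E'
from h import *
move_l([.4822,.1357,.1415],feed=.02); hold(.1); rp()
move_l([.4822,.1357,.1415],feed=.1,rotation=down(-141.1)); rp()
move_l([.4822,.1357,.1415],feed=.1,rotation=down(-143.1)); rp()
E
```

```text
t 4.55 pos [0.4827 0.1356 0.1419] psi -139.11 F [-0.08 -1.1   2.55] M [-0.008 -0.119 -0.138] op 0.0133 q [ 0.12  0.01  1.93 -0.    1.2   0.97]
t 4.80 pos [0.4826 0.1357 0.1419] psi -141.06 F [ 0.76 -0.06  5.04] M [-0.057 -0.089 -0.013] op 0.0133 q [ 0.12  0.01  1.93 -0.    1.2   1.01]
t 5.05 pos [0.4826 0.1357 0.1419] psi -143.02 F [0.08 0.07 5.16] M [ 0.01  -0.089  0.178] op 0.0137 q [ 0.12  0.01  1.93 -0.    1.2   1.04]
```

```bash
cat > turn.py <<'E'
from h import *
P=[.4822,.1357,.1415]
psi=-143.1; log=[]
while psi>-236:
    psi-=1.5
    move_l(P,feed=.1,rotation=down(psi)); s=observe(); m=s["torque"][2]
    log.append((round(psi,1),round(float(psi_now(s)),2),round(float(m),3),round(float(s["opening"]),4)))
    if m>0.33:
        hold(.05); s=observe(); m=s["torque"][2]; log.append(("chk",round(float(psi_now(s)),2),round(float(m),3)))
        if m>0.42: break
for l in log: print(*l)
rp()
E
python3 turn.py
```

```text
-144.6 -144.51 0.269 0.0134
-146.1 -146.04 0.098 0.0137
-147.6 -147.55 -0.04 0.0136
-149.1 -149.05 0.061 0.0134
-150.6 -150.55 -0.023 0.0135
-152.1 -152.05 -0.131 0.0138
-153.6 -153.56 -0.091 0.0136
-155.1 -155.06 -0.115 0.0136
-156.6 -156.57 -0.138 0.014
-158.1 -158.06 -0.159 0.0137
-159.6 -159.57 -0.182 0.0136
-161.1 -161.05 -0.038 0.0137
-162.6 -162.53 0.111 0.0136
-164.1 -164.01 0.234 0.0137
-165.6 -165.54 0.094 0.0132
-167.1 -167.04 0.067 0.0137
-168.6 -168.55 -0.049 0.0133
-170.1 -170.04 0.095 0.0135
-171.6 -171.55 0.026 0.0137
-173.1 -173.05 -0.072 0.0134
-174.6 -174.55 -0.021 0.0134
-176.1 -176.06 -0.074 0.0135
-177.6 -177.57 -0.174 0.0137
-179.1 -179.06 -0.15 0.0135
-180.6 179.44 -0.07 0.0138
-182.1 178.0 0.283 0.0135
-183.6 176.54 0.719 0.0139
chk 176.55 0.727
t 11.85 pos [0.4822 0.1365 0.1419] psi 176.55 F [-0.68  3.13  5.76] M [0.511 0.096 0.727] op 0.0134 q [0.12 0.01 1.93 0.   1.2  1.75]
```

```bash
python3 - <<'E'
from h import *
P=[.4822,.1357,.1415]
for psi in list(np.arange(-181,-103,3.))+[-102,-101.1]:
    move_l(P,feed=.1,rotation=down(psi)); s=observe(); print(psi,psi_now(s).round(2),s["torque"][2].round(3),round(float(s["opening"]),4))
hold(.1); rp()
E
```

```text
-181.0 179.08 -0.017 0.0135
-178.0 -177.96 -0.245 0.0131
-175.0 -174.93 -0.059 0.014
-172.0 -171.92 -0.022 0.0133
-169.0 -168.92 0.073 0.0136
-166.0 -165.91 0.08 0.0135
-163.0 -162.9 0.141 0.013
-160.0 -159.94 -0.105 0.0132
-157.0 -156.93 -0.048 0.0136
-154.0 -153.92 -0.026 0.0136
-151.0 -150.92 0.001 0.0133
-148.0 -147.92 0.031 0.0137
-145.0 -144.9 0.189 0.0136
-142.0 -141.91 0.061 0.0134
-139.0 -138.95 -0.212 0.0138
-136.0 -135.97 -0.014 0.0134
-133.0 -132.97 0.004 0.0137
-130.0 -130.02 0.148 0.0136
-127.0 -127.08 0.034 0.0135
-124.0 -124.11 0.196 0.0136
-121.0 -121.16 0.024 0.0134
-118.0 -118.21 -0.286 0.0134
-115.0 -115.21 -0.007 0.0139
-112.0 -112.22 -0.065 0.0135
-109.0 -109.22 0.032 0.0135
-106.0 -106.21 0.053 0.0135
-102 -102.21 0.049 0.0133
-101.1 -101.33 -0.047 0.0134
t 18.95 pos [0.4832 0.1353 0.1419] psi -101.34 F [ 5.7  -3.95  4.28] M [-0.684 -0.924 -0.044] op 0.0135 q [ 0.12  0.01  1.93 -0.    1.2   0.31]
```

```bash
python3 - <<'E'
from h import *
import cv2
move_l([.4834,.1362,.1415],feed=.02); rp()
gripper_to(0.045); rp()
move_l([.4834,.1362,.24],feed=.2); rp()
# on to above cap, yaw chosen near
movep([.4667,-.1435,.17],down(-101)); rp()
for n in("top","side"):
    im,d=get_image(n); cv2.imwrite(f"pics/{n}2.png",im[:,:,::-1])
    if n=="top": cv2.imwrite("pics/m2.png",cv2.resize(im[180:272,138:228,::-1],None,fx=6.5,fy=6.5,interpolation=cv2.INTER_CUBIC))
E
```

```text
t 19.20 pos [0.4834 0.1353 0.1419] psi -101.34 F [-0.02 -6.06  8.3 ] M [-0.992 -0.117 -0.019] op 0.0133 q [ 0.12  0.01  1.93 -0.    1.2   0.32]
t 19.61 pos [0.4827 0.1364 0.1408] psi -101.13 F [ 0.03 -0.3  -0.33] M [ 0.029 -0.002  0.019] op 0.0447 q [0.12 0.01 1.93 0.   1.2  0.31]
t 20.25 pos [0.4829 0.1362 0.239 ] psi -101.10 F [-0.63  0.89 -0.52] M [-0.038 -0.017  0.03 ] op 0.0452 q [ 0.12 -0.08  1.83  0.    1.39  0.31]
t 21.37 pos [ 0.4668 -0.1427  0.1698] psi -100.98 F [0.29 0.34 0.16] M [0.015 0.012 0.019] op 0.0448 q [-0.46 -0.06  1.94  0.    1.26 -0.27]
```

View pics/m2.png

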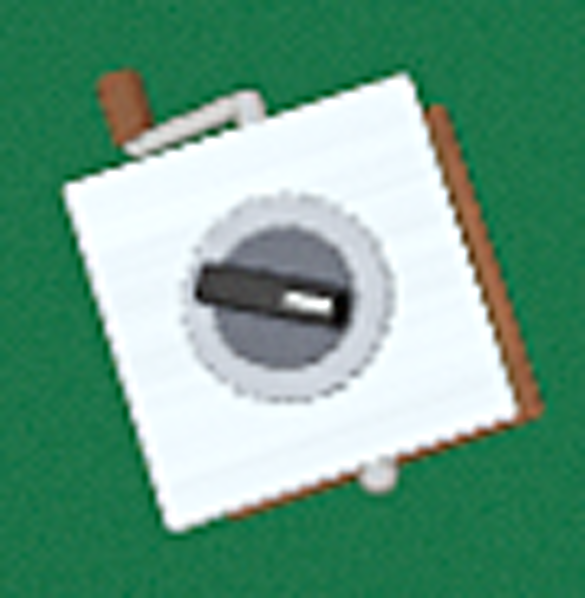

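View pics/side2.png

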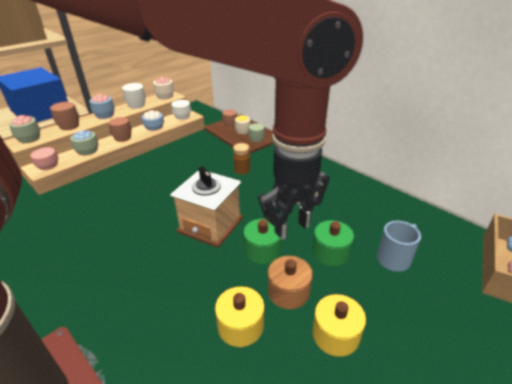

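```bash
python3 - <<'E'
from h import *
import cv2
x,y=.467,-.1418
move_l([x,y,.0665],feed=.1,max_force=8); rp()
gripper_to(0.0,25); hold(.1); rp()
gripper_to(0.045); rp()
movep([x,y,.0665],down(-191)); rp()
gripper_to(0.0,45); hold(.1); rp()
for n in("top","side"):
    im,d=get_image(n); cv2.imwrite(f"pics/{n}3.png",im[:,:,::-1])
    if n=="side":cv2.imwrite("pics/s3.png",cv2.resize(im[180:330,220:360,::-1],None,fx=4,fy=4,interpolation=2))
E
```

```text
t 22.65 pos [ 0.4676 -0.1421  0.0672] psi -101.00 F [-0.22 -0.4   0.58] M [-0.006  0.007 -0.027] op 0.0451 q [-0.46  0.08  2.01  0.    1.04 -0.26]
t 23.07 pos [ 0.4677 -0.1421  0.0672] psi -101.00 F [0.48 0.18 3.42] M [-0.068 -0.055 -0.01 ] op 0.0228 q [-0.46  0.08  2.01  0.    1.04 -0.26]
t 23.41 pos [ 0.4667 -0.1417  0.0662] psi -101.00 F [ 0.15  0.22 -0.53] M [ 0.052 -0.049 -0.016] op 0.0453 q [-0.46  0.08  2.01 -0.    1.04 -0.26]
t 24.81 pos [ 0.467  -0.1418  0.0664] psi 169.05 F [-0.05  0.02 -0.07] M [-0.02   0.014  0.031] op 0.0452 q [-0.46  0.08  2.01  0.    1.04  1.31]
t 25.23 pos [ 0.4671 -0.1419  0.0666] psi 169.01 F [-0.1  -0.71  0.6 ] M [ 0.007 -0.024  0.056] op 0.0227 q [-0.46  0.08  2.01 -0.    1.04  1.31]
```

View pics/s3.png

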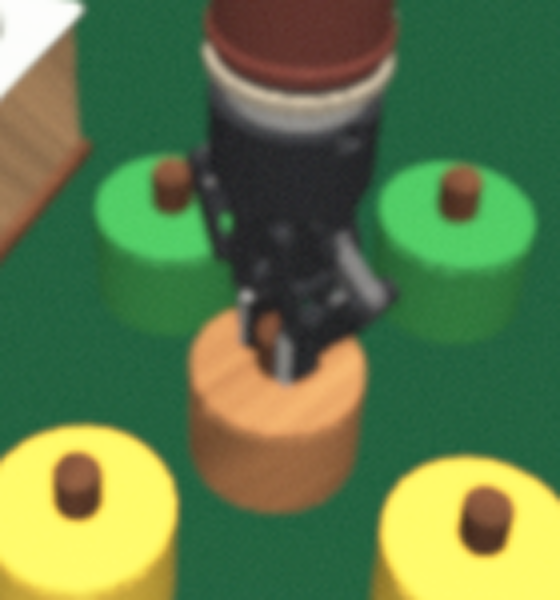

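```bash
python3 - <<'E'
from h import *
import cv2
move_l([.467,-.1418,.31],feed=.2); rp()
movep([.4836,.1368,.31],down(-191)); hold(.2); rp()
for n in("top","side"):
    im,d=get_image(n); cv2.imwrite(f"pics/{n}4.png",im[:,:,::-1])
E
```

```text
t 26.70 pos [ 0.4663 -0.1415  0.3084] psi 169.00 F [ 0.1   0.67 -0.03] M [ 0.052  0.021 -0.004] op 0.0221 q [-0.46 -0.15  1.77  0.    1.53  1.31]
t 27.98 pos [0.4839 0.1356 0.31  ] psi 168.88 F [-0.06 -0.17 -0.73] M [ 0.039  0.013 -0.019] op 0.0220 q [ 0.12 -0.12  1.73 -0.    1.53  1.88]
```

View pics/side4.png

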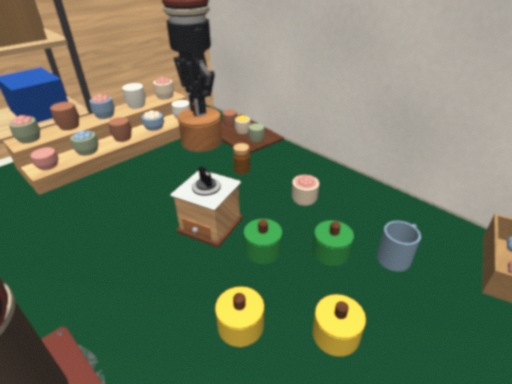

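View pics/top4.png

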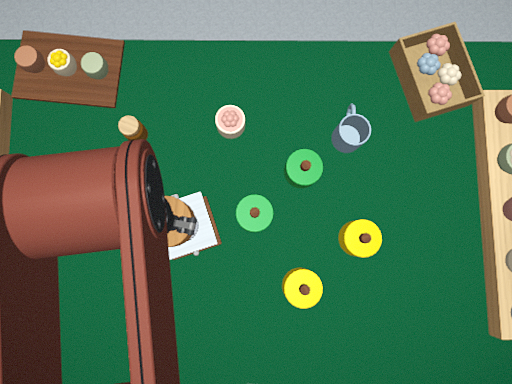

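```bash
python3 - <<'E'
from h import *
import cv2
move_l([.4836,.1368,.245],feed=.1,max_force=6); hold(.1); rp()
im,d=get_image("side"); cv2.imwrite("pics/s5.png",cv2.resize(im[90:250,140:280,::-1],None,fx=3.7,fy=3.7,interpolation=2))
E
```

```text
t 28.98 pos [0.4842 0.1369 0.2461] psi 169.00 F [ 0.19  0.05 -1.41] M [-0.009  0.     0.003] op 0.0221 q [ 0.12 -0.09  1.82 -0.    1.4   1.88]
```

View pics/s5.png

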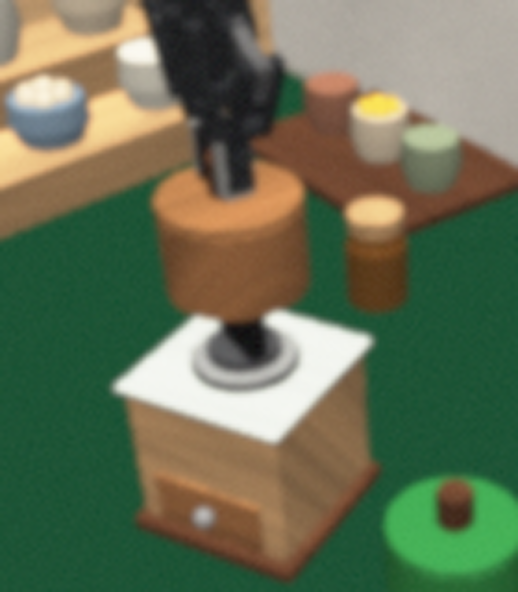

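```bash
python3 - <<'E'
from h import *
for z in(.128,.179,.241): print(z,(proj("side",[.4836,.1368,z])-[140,90])*3.7)
E
```

```text
0.128 [240.0455622  350.86758851]
0.179 [232.20667627 283.28554749]
0.241 [221.83805213 193.89366346]
```

```bash
python3 - <<'E'
from h import *
import cv2
r=move_l([.4836,.1368,.192],feed=.06,max_force=6); print(r); rp()
if not r:
    r=move_l([.4836,.1368,.184],feed=.02,max_force=4); print(r); rp()
im,d=get_image("side"); cv2.imwrite("pics/s6.png",cv2.resize(im[90:250,140:280,::-1],None,fx=3.7,fy=3.7,interpolation=2))
E
```

```text
False
t 30.07 pos [0.484  0.1368 0.1925] psi 169.00 F [-0.21 -0.33 -0.49] M [ 0.017 -0.028 -0.   ] op 0.0225 q [ 0.12 -0.04  1.88 -0.    1.3   1.88]
True
t 30.43 pos [0.4841 0.1368 0.1866] psi 169.00 F [-0.19 -0.16  3.83] M [ 0.064  0.051 -0.022] op 0.0222 q [ 0.12 -0.04  1.89 -0.    1.29  1.88]
```

View pics/s6.png

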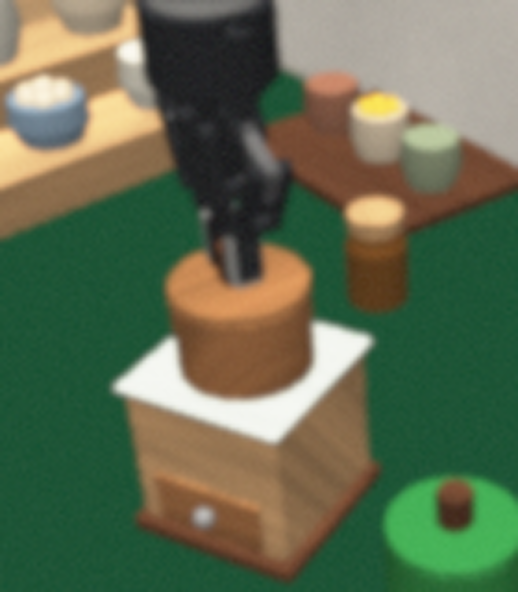

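Contact came at exactly the expected height (0.1866), with the cap flat on the plate. I'll let go and back away.

```bash
python3 - <<'E'
from h import *
import cv2
gripper_to(0.05); rp()
move_l([.4836,.1368,.32],feed=.15); rp()
movep([.45,-.25,.32],down(-150)); hold(.3); rp()
im,d=get_image("top"); cv2.imwrite("pics/t7.png",im[:,:,::-1])
from h import pt
g=lambda u,v:(138+u/6.5,180+v/6.5)
for p in ((.4836,.1368,.208),(.4636,.1368,.182),(.5086,.1368,.182),(.4836,.1568,.182),(.4836,.1118,.182)):
    u=proj("top",p); print(u.round(1),pt("top",d,*u).round(4))
i2,_=get_image("side"); cv2.imwrite("pics/s7.png",cv2.resize(i2[90:250,140:280,::-1],None,fx=3.7,fy=3.7,interpolation=2))
E
```

```text
t 30.86 pos [0.4831 0.1367 0.1852] psi 169.00 F [-0.08  0.36 -0.6 ] M [ 0.059  0.005 -0.02 ] op 0.0498 q [ 0.12 -0.04  1.89 -0.    1.29  1.88]
t 31.91 pos [0.4831 0.1367 0.3188] psi 169.00 F [-0.12  0.02 -0.95] M [-0.023  0.042  0.02 ] op 0.0499 q [ 0.12 -0.12  1.72 -0.    1.55  1.88]
t 33.65 pos [ 0.4503 -0.2494  0.32  ] psi -149.94 F [ 0.17 -0.82  0.41] M [ 0.004 -0.022  0.037] op 0.0500 q [-0.66 -0.09  1.69  0.    1.54  0.39]
[174.3 223.7] [0.4836 0.1368 0.2082]
[176.5 234.2] [0.4636 0.1369 0.1815]
[176.8 211.8] [0.5085 0.1367 0.1827]
[166.6 224.3] [0.4837 0.1573 0.1796]
[189.1 224.2] [0.4836 0.112  0.1809]
```

View pics/t7.png

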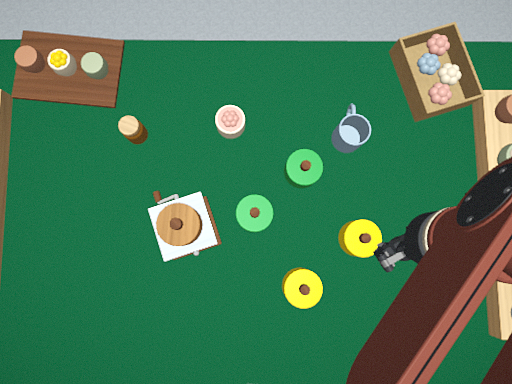

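View pics/s7.png

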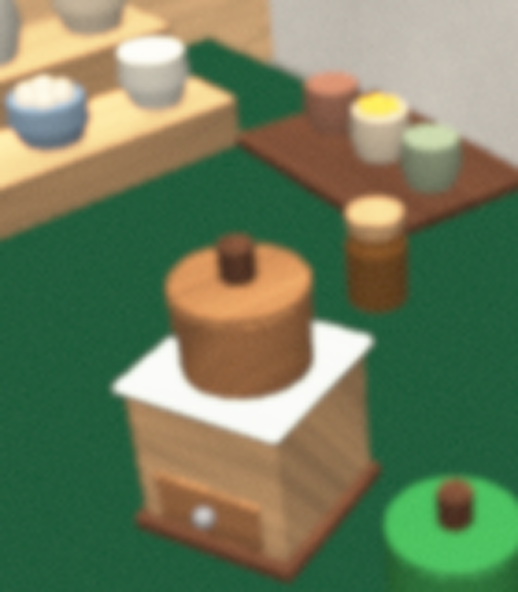

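The cap sits flat (top at 0.180–0.183 m all round), the other wares haven't moved, and the robot is clear.

```bash
python3 -c "
from plant import *
job_done()"
```

```text
the job is handed in; nothing more can be done
```

The mill is set to four clicks from its stop, the wooden cap is on it, and the job was handed in at about 34 s.

- **Stop:** The dial reached its stop two clicks clockwise of where it started. The torque peaked at about 0.73 N m, higher than the 0.45 N m I was aiming for but below the roughly 0.8 N m at which the collar slips. It held steady at that level, and the collar looked unchanged in the picture taken afterwards.
- **Four clicks back:** I turned it back 80° anticlockwise and felt four clicks at 20° spacing. The picture taken after letting go agreed with the expected bar angle to within a few degrees, less than half a click. I did not measure that angle precisely.
- **Cap:** It touched the top plate at exactly the expected height (tool at 0.1866 m). After release, its top read 0.180 to 0.183 m at four points, against 0.182 m expected, so it is sitting flat and centred.
- **Other wares:** In the final top view they are where they started, and the robot was touching nothing. The highest force I read on the wrist was about 10 N.

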